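Fish the battery pack out of the deep test bay with the hook picker

ROBOT

A 6-joint arm with a two-finger parallel gripper is mounted at the origin on the work surface. World frame = base frame: x ahead of the robot, y to its left, z up, the work surface at z = 0. Lengths are in m, angles in rad, forces in N, time in s.
With the tool pointing down it reaches from about 0.25 to 0.775 m from the base axis. Payload 4 kg.
Tool frame: the origin (TCP) lies between the finger pads; the fingertips stand 19 mm ahead of it and the grasp point (between the pads) is the TCP (robot.tip_reach is the y of the fingertips in the tool frame, in m); y points along the fingers, x is the direction in which the jaws open and shut, and the axes are right-handed (so a half turn about y gives the same grasp; the last joint's range is limited). The gripper opens to 94 mm and grips with 3 to 60 N. Pads are 16 mm wide; open, the fingers measure 119 mm over their backs; the gripper's body (75 mm by 177 mm) begins 78 mm behind the grasp point.
Start: joints at [-1.282, 0.087, 1.371, -0, 1.684, -0.103], TCP at [0.21, -0.508, 0.185] pointing down, gripper open.
Joint ranges: [-3.1, 3.1], [-0.76, 2.03], [0.27, 2.55], [-1.08, 4.22], [0.17, 2.65], [-2.57, 2.57]. Speed limits (rad/s): [2.79, 2.79, 3.14, 3.14, 3.14, 3.14].

INTERFACE

Orientations are given as [roll, pitch, yaw] about the fixed x, y, z axes, in that order (R = Rz(yaw) Ry(pitch) Rx(roll)).
In Python, from bench import robot, imaging, order gives the robot as it stands.
- The arm moves only by the tool send_rows, never from a script. Its argument "moves" is text: rows parted by semicolons, each of 5 numbers parted by spaces: the gripper's target within -1 to 1 (shut at 1, half-way at 0, fully open at -1), then the shift along the tool's x, y, z in m, then the turn about the tool's y in degrees. In form: fingers tx ty tz roll; .... A call has exactly 10 rows; each row shifts and turns the commanded pose from where the row before left it, along the tool's axes as they then stand; what a row does not reach is not made up. A row lasts 1/12 s, in which the tool goes at most 41.7 mm and 7.16 degrees, less where a joint would pass 70% of its speed; a pose out of reach is approached as far as the arm can. A call with a gripper value outside its range is refused whole. The fingers move at their own pace and stop on an object; the grip force is fixed at half the most. Time passes only in rows, so rows that do not move let the fingers close, or fill a call up. It gives the time, the measured TCP pose, the force and the opening at its end, in the units of the state.
- robot.get_obs(): the state, without advancing time (a new reading comes with each control period).
- imaging.snapshot(name): name is "scene" or "top" or "wrist"; returns a dict with "image" (480x640x3 uint8, red, green, blue), "mtx" (3x3 intrinsics, pixels), "R" (3x3) and "t" (3): a world point X has camera coordinates R X + t. Camera axes: x right, y down, z forward; pixel columns grow to the right and rows downward; lengths in m; the calibration is good to about 2 mm. A picture is of the moment at which its call begins. There is no depth.
- order.close_job(): hands the job in, once; it reports no verdict.
Trained networks look in a picture, given as the dict that the camera call returned (one of the last four; its "shot" number tells which), for a name from the list of things; names that differ only in an ending like _2 or _b are one class to them, and where a whole thing is asked for, a point or a joint stands for the part that bears it (a point fixed in the world has none). Each returns a list of dicts, best first, with "conf" (0 to 1); they miss things now and then, are a little off and sometimes report something else, mostly with a low value. They report only what shows in the picture. A call takes as long as a camera call. They do not tell look-alikes from the thing itself.
- imaging.recognise(picture, target): "centre" ([column, row] in pixels, amid what is visible of it).
- imaging.landmark_of(picture, target): "centre" ([column, row] in pixels: a listed point, or the origin of a listed thing).
The state is a dict: "time": time; "joint_positions": joint angles; "qvel": joint speeds; "joint_torque": joint torques, N m; "tool_pos": TCP position; "ee_rot": TCP orientation; "wrist_force": force on the tool from outside, world axes, zero at the start; "wrist_torque": the same for the moment, N m; "width": finger opening in m.
Only numpy, scipy, OpenCV 4.12 (cv2) and the standard library are available. Lean on these libraries where they do the work, as an engineer would, in place of code of your own. Each camera call takes 0.05 s, during which the arm holds its last target.

TASK

A battery pack sits deep in the narrow bay of the grey test chassis, out of reach of fingers. Take the orange-handled hook picker from its stand, feel gently with it for the pack's red bail (its stiff post is pulled out by an unknown amount; neither press nor snatch hard), hook the bail and draw the pack out without touching it with the gripper, set it down flat, bail up, in the empty compartment of the blue tray, then hang the picker back in its stand. Leave everything else where it is.

Things in the scene. Friction and masses are not known exactly. Their poses are not given: they have to be found in the camera images.
- chassis: Grey test chassis, fixed, 150 (its x) x 200 (its y) x 120 mm high. Origin: centre of its underside. Two steel spring clips low on the long walls of its bay (up to 30 mm above the table) squeeze the pack lightly, so drawing it up takes 2 to 4 N more than its weight until it clears them. More than 14 N between picker and chassis counts as damage.
- bay_mouth (a point): Centre of the mouth of the chassis' one open bay, in the plane of its top; axes as the chassis. The bay is 96 mm long along x and 48 mm wide along y, with straight walls; its floor is 5 mm above the table.
- pack: Yellow and black battery pack, 88 (its x) x 40 (its y) x 26 mm high, 200 to 350 g in all, standing on the bay floor, its axes along the chassis axes. Origin: centre of its underside. In the middle of its top are a post and a red bail, in the pack's plane of y and z. More than 14 N from the picker on pack, post or bail counts as damage.
- picker: Hook picker, 120 g, hanging upright in its stand. Origin: centre of the underside of its round black flange (60 mm across, 5 mm thick). Above it a square orange handle 20 x 20 mm, 5 to 55 mm above the origin, sides along its x and y. Below it, on the axis, a steel shaft 7 mm thick, ending 115 mm below the origin in a hook.
- hook (a point): Where the bar rests on the picker's foot: 8 mm along the picker's +x from its axis, 110 mm below its origin. The flat foot (5 mm thick, under this point, 8 mm wide) points to +x and ends 15.5 mm from the axis in an upturned lip 3 mm thick, 6 mm high: 9 mm for the bar between shaft and lip.
- stand: Picker stand, fixed: a square aluminium tube (outside 66 mm, hole 42 mm square, top 145 mm above the table) on a 110 mm square dark base. Origin: centre of its underside. The picker hangs in it with its flange on the tube's top.
- stand_seat (a point): Centre of the tube's top; the picker's origin lies here when it hangs in its stand.
- tray: Blue tray, fixed, 150 (its x) x 164 (its y) x 22 mm high, walls and floor 4 mm, with one divider along its x through the middle: two compartments 142 mm x 76 mm. The one on its -y side is empty; the other holds a metal spool. Origin: centre of its underside.
- tray_slot (a point): Centre of the empty compartment's floor (4 mm above the table); axes as the tray.
- spool: Metal spool, 44 mm across, 32 mm high, standing in the tray's other compartment; leave alone. Origin: centre of its underside.
- driver: Blue-handled screwdriver, 160 mm, lying on the mat; leave alone. Origin: underside, mid-length.
- driver2: Red-handled screwdriver, 160 mm, lying on the mat; leave alone. Origin: underside, mid-length.
- bottle: Clear bottle with yellow cap, 48 mm across, 100 mm high; leave alone. Origin: centre of its underside.
- jar: Amber jar with white lid, 56 mm across, 50 mm high; leave alone. Origin: centre of its underside.
- mug: White mug, 80 mm across, 95 mm high; leave alone. Origin: centre of its underside.
- pack_top (a point): Middle of the pack's top. Here stands a stiff metal post (12 mm in x, 32 in y), pulled out by 0 to 24 mm, not measured. On it a red bail: two legs and a bar along y, 6 x 6 mm, its top 22 mm above the post's top; opening under the bar 16 mm high, 20 mm wide in y, open through in x. The bail is sprung: pressed from above it gives 5 mm, at 1.5 N plus 1.5 N per mm.
Mind the look-alikes: they are no part of the job. What is meant by the pack is not green, and is the larger of those in its own colour.

How it is judged:
By the outcome, as a careful person would: the job done as asked, in the order asked, and still so for the second after the job is handed in, with the robot touching nothing.
It also fails if it takes over 72 s, if anything falls off the work surface, if the arm or the gripper's body presses on something with over 40 N, if the wrist force passes 120 N, or if a joint passes its speed limit or range.

## Working session

There is one attempt and no reset: what is moved stays moved. The work goes in short steps, Python scripts to look and compute and a tool call to move; the robot and the scene stay as the last step left them, time stands still between calls to the robot, and variables do not carry over. Pictures are saved under pics/ and viewed, and the job is handed in when it is done.

Besides the shell and the picture viewer there is one more tool, called as name(argument=value, ...) on one line, values as JSON. send_rows: Moves the arm, as the interface text tells. Its arguments: {"type":"object","properties":{"moves":{"type":"string"}},"required":["moves"]}

```bash
ls; mkdir -p pics; cat > h.py <<'E'
import numpy as np, cv2
from bench import robot, imaging, order
def snap(n,f):
    p=imaging.snapshot(n); cv2.imwrite('pics/'+f+'.png',p['image'][:,:,::-1]); return p
def ray(p,c):
    K,R,t=map(np.array,(p['mtx'],p['R'],p['t'])); d=R.T@np.linalg.solve(K,np.array([c[0],c[1],1.])); return -R.T@t,d
def atz(p,c,z):
    o,d=ray(p,c); return o+d*(z-o[2])/d[2]
def proj(p,X):
    K,R,t=map(np.array,(p['mtx'],p['R'],p['t'])); q=K@(R@np.array(X)+t); return q[:2]/q[2]
def tri(obs):
    A=np.zeros((3,3));b=np.zeros(3)
    for p,c in obs:
        o,d=ray(p,c); d=d/np.linalg.norm(d); M=np.eye(3)-np.outer(d,d);A+=M;b+=M@o
    return np.linalg.solve(A,b)
E
python3 - <<'E'
from h import *
o=robot.get_obs(); print(o)
print(robot.tip_reach)
ps={n:snap(n,n+'0') for n in('scene','top')}
for n,p in ps.items():
    print(n,np.array(p['mtx']).round(1).tolist(), (-np.array(p['R']).T@np.array(p['t'])).round(3), np.array(p['R']).round(3).tolist())
    for t in ['bay_mouth','chassis','pack','pack_top','picker','hook','stand','stand_seat','tray','tray_slot','spool']:
        print(t,[(np.round(d['centre'],1).tolist(),round(d['conf'],2)) for d in imaging.landmark_of(p,t)])
E
```

```text
pics
{'time': 0.0, 'joint_positions': array([-1.28211219e+00,  8.79264483e-02,  1.37223139e+00, -3.85785647e-05,
        1.68359248e+00, -1.03122489e-01]), 'qvel': array([ 0.00108551, -0.00179107,  0.0004252 , -0.00012689, -0.00183295,
        0.00216376]), 'joint_torque': array([ 4.00493036e-05, -3.40169978e+01, -3.02430511e+01,  7.16545503e-02,
        3.28924181e-02, -1.69806867e-04]), 'tool_pos': array([ 0.20982517, -0.50776687,  0.18403143]), 'ee_rot': array([-1.57061236,  0.00215015, -1.17899381]), 'wrist_force': array([-0.68665743,  0.7471438 ,  0.31838861]), 'wrist_torque': array([-0.05831675, -0.02862633,  0.04601995]), 'width': 0.09397234679541544}
0.019
scene [[534.9, 0.0, 324.0], [0.0, 534.9, 247.7], [0.0, 0.0, 1.0]] [ 1.296 -0.577  0.858] [[0.612, 0.791, 0.002], [0.481, -0.37, -0.795], [-0.628, 0.488, -0.607]]
bay_mouth [([319.6, 257.1], 0.82)]
chassis [([320.1, 294.6], 0.96)]
pack [([251.1, 263.6], 0.88), ([294.2, 253.5], 0.44)]
pack_top [([251.5, 257.7], 0.8), ([297.6, 248.4], 0.42)]
picker [([407.0, 201.0], 0.64)]
hook []
stand [([402.4, 245.6], 0.67), ([400.8, 308.9], 0.56)]
stand_seat [([405.3, 199.9], 0.66), ([321.2, 295.0], 0.65)]
tray [([406.9, 308.0], 0.36)]
tray_slot [([189.1, 354.7], 0.8)]
spool [([219.1, 339.9], 0.6)]
top [[597.7, 0.0, 322.7], [0.0, 597.7, 234.7], [0.0, 0.0, 1.0]] [ 0.429 -0.003  1.318] [[-0.005, -1.0, 0.016], [-0.995, 0.003, -0.098], [0.098, -0.016, -0.995]]
bay_mouth [([309.6, 233.4], 0.62)]
chassis [([314.6, 239.8], 0.6)]
pack [([292.6, 316.2], 0.97), ([315.4, 242.2], 0.94), ([347.1, 328.1], 0.92)]
pack_top [([315.9, 239.7], 0.93), ([351.4, 327.5], 0.7), ([296.4, 316.9], 0.68)]
picker [([172.1, 242.6], 0.88), ([301.3, 160.0], 0.17)]
hook []
stand [([184.3, 246.4], 0.85)]
stand_seat [([168.8, 242.2], 0.95)]
tray [([448.4, 247.9], 0.69)]
tray_slot [([468.4, 246.2], 0.9)]
spool [([466.2, 248.3], 0.69), ([430.1, 245.0], 0.61)]
```

View pics/scene0.png

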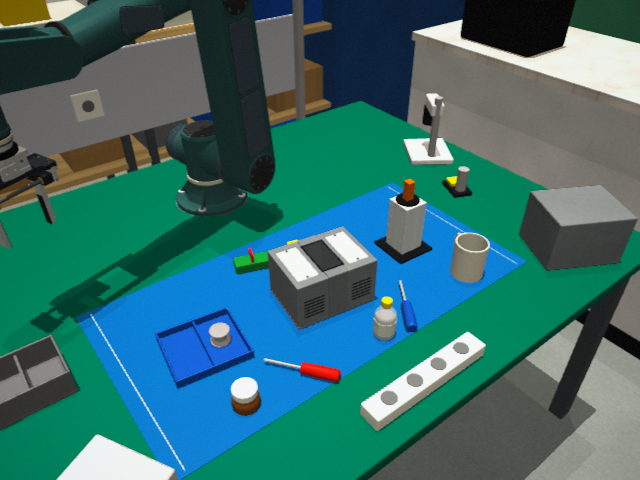

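View pics/top0.png

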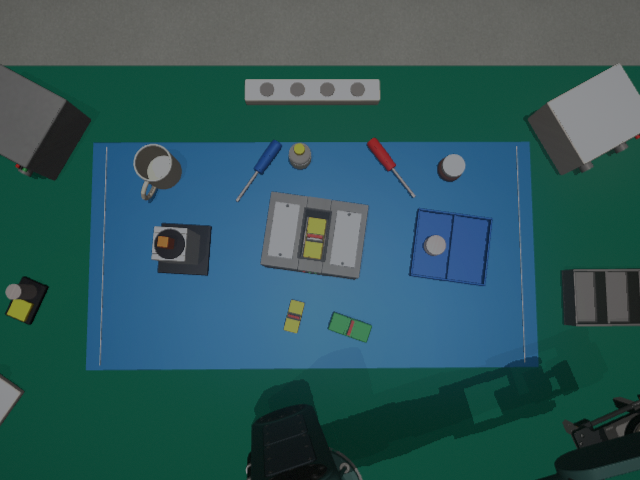

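```bash
python3 - <<'E'
import cv2
im=cv2.imread('pics/top0.png')
a=cv2.resize(im[185:285,255:375],None,fx=6,fy=6,interpolation=cv2.INTER_CUBIC)[:, :720]
cv2.imwrite('pics/c1.png',a)
a=cv2.resize(im[200:300,400:500],None,fx=6,fy=6,interpolation=cv2.INTER_CUBIC); cv2.imwrite('pics/c2.png',a)
a=cv2.resize(im[210:285,140:220],None,fx=8,fy=8,interpolation=cv2.INTER_CUBIC); cv2.imwrite('pics/c3.png',a)
E
```

```text
(no output)
```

View pics/c1.png

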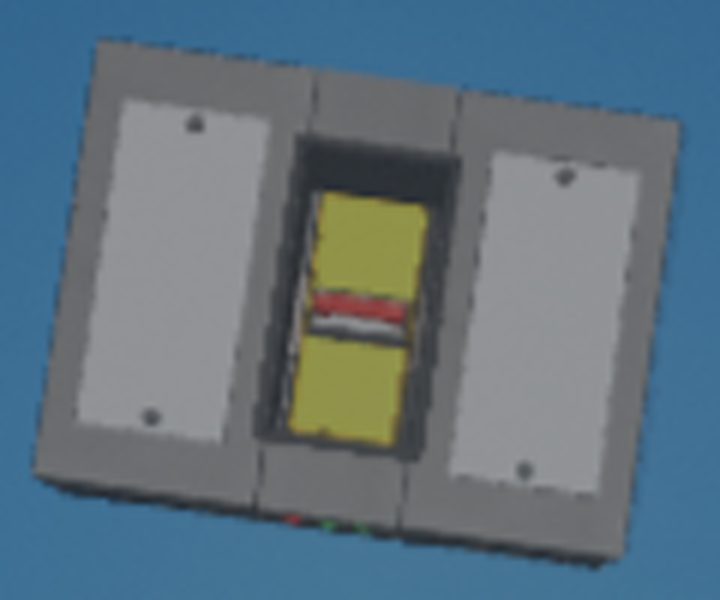

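View pics/c2.png

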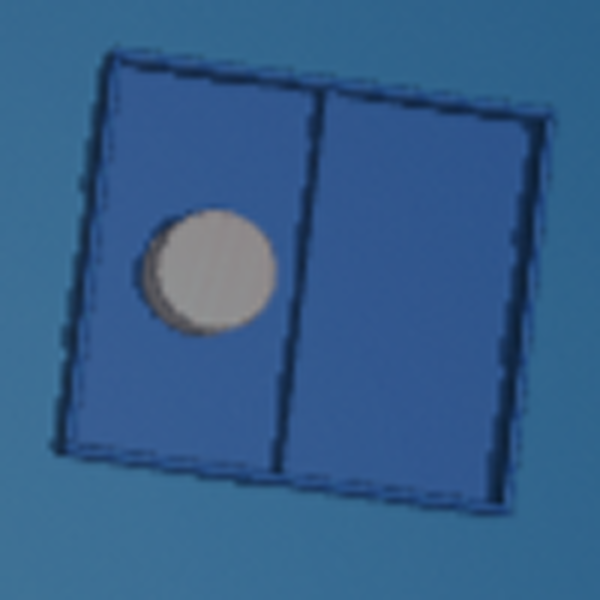

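View pics/c3.png

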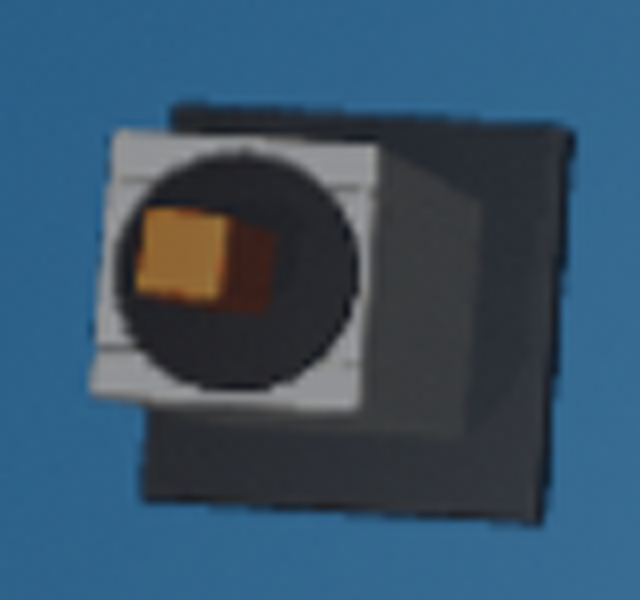

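```bash
python3 - <<'E'
from h import *
p=imaging.snapshot('top')
def q(pts,ox,oy,s,z,nm):
    P=np.array([atz(p,(ox+u/s,oy+v/s),z)for u,v in pts]); c=P.mean(0)
    # image right = -y ; up=+x
    e1=(P[0]+P[3]-P[1]-P[2])/2  # +y dir (TL,BL - TR,BR)
    e2=(P[0]+P[1]-P[2]-P[3])/2  # +x
    print(nm,c.round(4),'ylen',np.linalg.norm(e1).round(4),'xlen',np.linalg.norm(e2).round(4),'yaw from x',np.degrees(np.arctan2(e2[1],e2[0])).round(2),'from y',(np.degrees(np.arctan2(e1[1],e1[0]))-90).round(2))
q([(97,40),(680,122),(618,558),(35,475)],255,185,6,.12,'chassis')
q([(300,138),(460,155),(415,460),(255,440)],255,185,6,.12,'bay')
q([(318,192),(430,207),(398,443),(290,430)],255,185,6,.031,'pack')
q([(112,48),(553,110),(510,512),(55,450)],400,200,6,.022,'tray')
q([(112,128),(380,148),(358,410),(92,390)],140,210,8,.145,'stand')
q([(147,208),(228,215),(217,302),(137,295)],140,210,8,.2,'handle')
for z in (.053,.065,.077): print('bail',z,atz(p,(255+359/6,185+307/6),z).round(4))
print('flange',atz(p,(140+238/8,210+270/8),.15).round(4))
for n,z in(('bay_mouth',.12),('pack_top',.031),('stand_seat',.145),('tray_slot',.004)):
    for d in imaging.landmark_of(p,n): print(n,atz(p,d['centre'],z).round(4),round(d['conf'],2))
E
```

```text
chassis [ 0.5474 -0.0063  0.12  ] ylen 0.1977 xlen 0.1484 yaw from x -8.26 from y -8.28
bay [ 0.5474 -0.0062  0.12  ] ylen 0.0541 xlen 0.1035 yaw from x -8.59 from y -6.81
pack [ 0.549  -0.0069  0.031 ] ylen 0.04 xlen 0.0865 yaw from x -7.39 from y -7.48
tray [ 0.5301 -0.3046  0.022 ] ylen 0.1646 xlen 0.1482 yaw from x -8.57 from y -8.11
stand [0.5281 0.2786 0.145 ] ylen 0.0655 xlen 0.0646 yaw from x -3.39 from y -4.51
handle [0.5267 0.2779 0.2   ] ylen 0.0189 xlen 0.0205 yaw from x -5.62 from y -5.2
bail 0.053 [ 0.5507 -0.0069  0.053 ]
bail 0.065 [ 0.5495 -0.0068  0.065 ]
bail 0.077 [ 0.5484 -0.0068  0.077 ]
flange [0.5274 0.2768 0.15  ]
bay_mouth [ 0.5455 -0.0086  0.12  ] 0.97
pack_top [ 0.5477 -0.0023  0.031 ] 0.94
pack_top [ 0.3577 -0.0808  0.031 ] 0.9
pack_top [0.3748 0.0364 0.031 ] 0.73
stand_seat [0.5318 0.2774 0.145 ] 0.92
tray_slot [ 0.5277 -0.3439  0.004 ] 0.77
```

```bash
cat >> h.py <<'E'
def pose():
    o=robot.get_obs(); return np.array(o['tool_pos']),np.degrees(o['ee_rot'][2])
def plan(segs,grip,start=None):
    """segs: list of (xyz,yawdeg,nrows)"""
    p,y=start or pose(); p=np.array(p,float); rows=[]
    for X,Y,n in segs:
        p0,y0=p.copy(),y
        for i in range(1,n+1):
            T=p0+(np.array(X)-p0)*i/n; TY=y0+(Y-y0)*i/n
            d=T-p; a=np.radians(y)
            l=np.array([np.cos(a)*d[0]+np.sin(a)*d[1],-d[2],-np.sin(a)*d[0]+np.cos(a)*d[1]]).round(4)
            r=round(-(TY-y),1)
            p=p+np.array([np.cos(a)*l[0]-np.sin(a)*l[2],np.sin(a)*l[0]+np.cos(a)*l[2],-l[1]]); y-=r
            rows.append(f"{grip} {l[0]:g} {l[1]:g} {l[2]:g} {r:g}")
    for i in range(0,len(rows),10): print('; '.join(rows[i:i+10]))
    print('end',p.round(4),round(y,2))
E
python3 - <<'E'
from h import *
plan([((.26,-.40,.28),-60,4),((.527,.278,.28),-4.5,20),((.527,.278,.28),-4.5,6)],-1)
E
```

```text
-1 -0.0203 -0.0237 0.0219 -1.9; -1 -0.0195 -0.0237 0.0225 -1.9; -1 -0.0187 -0.0237 0.0232 -1.9; -1 -0.018 -0.0237 0.0238 -1.9; -1 -0.0227 -0 0.0285 -2.8; -1 -0.0212 -0 0.0296 -2.7; -1 -0.0198 -0 0.0306 -2.8; -1 -0.0183 -0 0.0315 -2.8; -1 -0.0168 -0 0.0324 -2.8; -1 -0.0151 -0 0.0331 -2.7
-1 -0.0136 -0 0.0338 -2.8; -1 -0.0119 -0 0.0345 -2.8; -1 -0.0102 -0 0.0349 -2.8; -1 -0.0084 -0 0.0355 -2.7; -1 -0.0068 -0 0.0358 -2.8; -1 -0.0051 -0 0.0361 -2.8; -1 -0.0033 -0 0.0363 -2.7; -1 -0.0015 -0 0.0364 -2.8; -1 0.0002 -0 0.0364 -2.8; -1 0.002 -0 0.0364 -2.8
-1 0.0038 -0 0.0362 -2.7; -1 0.0054 -0 0.036 -2.8; -1 0.0073 -0 0.0358 -2.8; -1 0.0089 -0 0.0353 -2.8; -1 0 -0 -0 0; -1 0 -0 -0 0; -1 0 -0 -0 0; -1 0 -0 -0 0; -1 0 -0 -0 0; -1 0 -0 -0 0
end [0.527 0.278 0.28 ] -4.45
```

send_rows(moves="-1 -0.020 -0.024 0.022 -1.9; -1 -0.020 -0.024 0.022 -1.9; -1 -0.019 -0.024 0.023 -1.9; -1 -0.018 -0.024 0.024 -1.9; -1 -0.023 0 0.028 -2.8; -1 -0.021 0 0.030 -2.7; -1 -0.020 0 0.031 -2.8; -1 -0.018 0 0.031 -2.8; -1 -0.017 0 0.032 -2.8; -1 -0.015 0 0.033 -2.7")

```text
time: 2.28
tool_pos: [0.3391, -0.195, 0.2815]
ee_rot: [-1.571, -0.001, -0.755]
wrist_force: [1.1, -0.4, -0.2]
width: 0.0939
```

send_rows(moves="-1 -0.014 0 0.034 -2.8; -1 -0.012 0 0.034 -2.8; -1 -0.010 0 0.035 -2.8; -1 -0.008 0 0.036 -2.7; -1 -0.007 0 0.036 -2.8; -1 -0.005 0 0.036 -2.8; -1 -0.003 0 0.036 -2.7; -1 -0.002 0 0.036 -2.8; -1 0 0 0.036 -2.8; -1 0.002 0 0.036 -2.8")

```text
time: 3.12
tool_pos: [0.472, 0.1434, 0.2814]
ee_rot: [-1.571, -0.001, -0.268]
wrist_force: [1.9, -0.5, -0.2]
width: 0.0941
```

send_rows(moves="-1 0.004 0 0.036 -2.7; -1 0.005 0 0.036 -2.8; -1 0.007 0 0.036 -2.8; -1 0.009 0 0.035 -2.8; -1 0 0 0 0; -1 0 0 0 0; -1 0 0 0 0; -1 0 0 0 0; -1 0 0 0 0; -1 0 0 0 0")

```text
time: 3.95
tool_pos: [0.5246, 0.2758, 0.2822]
ee_rot: [-1.57, -0.001, -0.079]
wrist_force: [-0.2, -0.4, -0.5]
width: 0.0939
```

```bash
python3 - <<'E'
from h import *
o=robot.get_obs(); print(pose(),o['time'],o['wrist_force'],o['joint_positions'])
p=snap('wrist','w1'); print(np.array(p['mtx']).round(1).tolist(),(-np.array(p['R']).T@np.array(p['t'])).round(3), np.array(p['R']).round(3).tolist())
E
```

```text
(array([0.52462315, 0.27575496, 0.28216922]), np.float64(-4.549048078401288)) 3.95 [-0.24703355 -0.40412646 -0.45396848] [ 3.88416322e-01  1.86004891e-01  1.06950004e+00 -2.06838137e-04
  1.88459416e+00  4.67747843e-01]
[[352.6, 0.0, 323.5], [0.0, 352.6, 237.7], [0.0, 0.0, 1.0]] [0.53  0.356 0.481] [[0.997, -0.08, 0.002], [-0.077, -0.957, 0.28], [-0.021, -0.279, -0.96]]
```

View pics/w1.png

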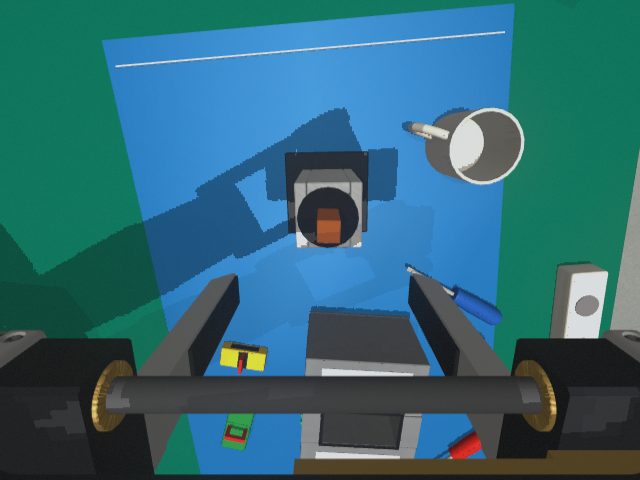

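```bash
python3 - <<'E'
import cv2
im=cv2.imread('pics/w1.png')
cv2.imwrite('pics/c4.png',cv2.resize(im[140:260,270:390],None,fx=5,fy=5,interpolation=cv2.INTER_CUBIC))
E
```

```text
(no output)
```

View pics/c4.png

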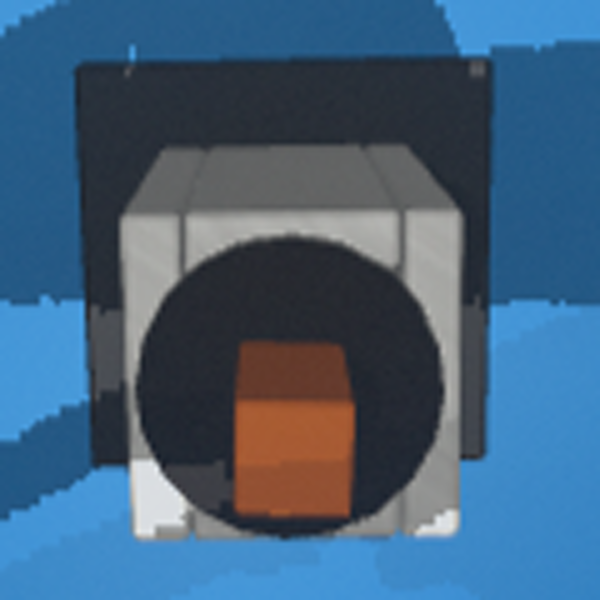

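```bash
python3 - <<'E'
from h import *
p=imaging.snapshot('wrist')
for nm,z,pts in(('handle',.2,[(236,400),(355,402),(351,517),(234,515)]),('stand',.145,[(121,212),(462,212),(458,538),(132,538)])):
    P=np.array([atz(p,(270+u/5,140+v/5),z) for u,v in pts]); e=P[1]+P[2]-P[0]-P[3]; f=P[0]+P[1]-P[2]-P[3]
    print(nm,P.mean(0).round(4),np.degrees(np.arctan2(e[1],e[0])),np.degrees(np.arctan2(f[1],f[0]))-90,np.linalg.norm(e)/2,np.linalg.norm(f)/2)
print(atz(p,(270+290/5,140+387/5),.15))
plan([((.527,.2775,.178),-5,5)],-1)
E
```

```text
handle [0.5287 0.2797 0.2   ] -5.600242271715257 -5.766727173670915 0.019484551599663506 0.019682670868848375
stand [0.5295 0.2807 0.145 ] -4.589080141816933 -3.7300704900320483 0.06495426247666372 0.06496264517514112
[0.52875773 0.28034393 0.15      ]
-1 0.0004 0.0208 0.0003 0.1; -1 0.0005 0.0208 0.0004 0.1; -1 0.0004 0.0207 0.0003 0.1; -1 0.0005 0.0208 0.0003 0.1; -1 0.0004 0.0208 0.0003 0.1
end [0.527  0.2775 0.178 ] -5.03
```

send_rows(moves="-1 0.003 0.020 0.003 0.9; -1 0 0.021 0 0; -1 0 0.021 0 0; -1 0 0.021 0 0; -1 0 0.021 0 0; -1 0 0 0 0; 1 0 0 0 0; 1 0 0 0 0; 1 0 0 0 0; 1 0 0 0 0")

```text
time: 4.88
tool_pos: [0.5289, 0.28, 0.1794]
ee_rot: [-1.569, -0.003, -0.093]
wrist_force: [0.6, 0.3, 0.2]
width: 0.0705
```

send_rows(moves="1 0 0 0 0; 1 0 0 0 0; 1 0 0 0 0; 1 0 0 0 0; 1 0 0 0 0; 1 0 0 0 0; 1 0 0 0 0; 1 0 0 0 0; 1 0 0 0 0; 1 0 0 0 0")

```text
time: 5.72
tool_pos: [0.528, 0.2796, 0.1771]
ee_rot: [-1.571, -0.0, -0.093]
wrist_force: [0.6, 0.1, -0.8]
width: 0.019
```

```bash
python3 - <<'E'
from h import *
o=robot.get_obs(); print(pose(),o['time'],o['wrist_force'],o['wrist_torque'],o['width'])
E
```

```text
(array([0.52801561, 0.27964371, 0.17710199]), np.float64(-5.352445196491739)) 5.7167 [ 0.63902265  0.05193209 -0.81311644] [-0.05670719 -0.16188694 -0.00315496] 0.01895020590165119
```

send_rows(moves="1 0 -0.010 0 0; 1 0 -0.020 0 0; 1 0 -0.025 0 0; 1 0 -0.030 0 0; 1 0 -0.030 0 0; 1 0 -0.030 0 0; 1 0 -0.010 0 0; 1 0 0 0 0; 1 0 0 0 0; 1 0 0 0 0")

```text
time: 6.55
tool_pos: [0.5275, 0.2795, 0.3304]
ee_rot: [-1.572, 0.003, -0.093]
wrist_force: [0.2, -0.4, -2.1]
width: 0.0188
```

```bash
python3 - <<'E'
from h import *
o=robot.get_obs(); print(pose(),o['time'],o['wrist_force'],o['wrist_torque'],o['width'])
P=pose()[0]-[0,0,.0321+.11]
for n in('scene','wrist'):
    p=snap(n,n+'2'); c=proj(p,P).astype(int); print(n,c,[(np.round(d['centre'],1),round(d['conf'],2)) for d in imaging.landmark_of(p,'hook')])
    im=p['image'][:,:,::-1]; x,y=c; x0=max(x-40,0);y0=max(y-50,0)
    cv2.imwrite(f'pics/{n}2c.png',cv2.resize(im[y0:y0+80,x0:x0+80],None,fx=6,fy=6,interpolation=cv2.INTER_CUBIC))
E
```

```text
(array([0.52751129, 0.27947866, 0.33044155]), np.float64(-5.351479939774821)) 6.55 [ 0.17883275 -0.4333219  -2.10256363] [-0.08132341 -0.14162041  0.02832006] 0.01882030054259915
scene [407 184] [(array([412.8, 187. ]), 0.73), (array([467.7, 273.2]), 0.71)]
wrist [324 219] [(array([329.6, 218.6]), 0.6), (array([361.1, 403.2]), 0.56)]
```

View pics/scene2c.png

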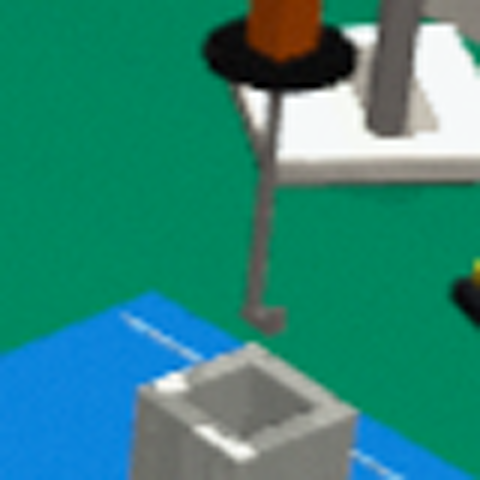

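View pics/wrist2.png

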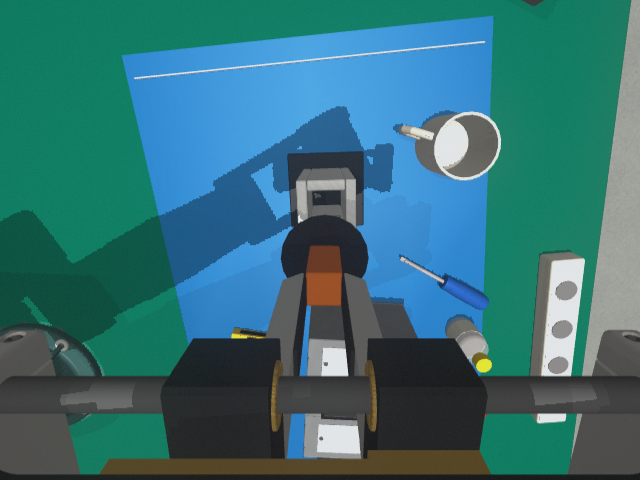

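```bash
python3 - <<'E'
from h import *
p=imaging.snapshot('scene'); P=pose()[0]; a=np.radians(-5.35); u=np.array([np.cos(a),np.sin(a),0])
o0=proj(p,P-[0,0,.0321+.11]).astype(int)-[40,50]
for nm,X in(('org',P-[0,0,.0321]),('shaft lo',P-[0,0,.0321+.11]),('hook',P-[0,0,.0321+.11]+.008*u),('lip top',P-[0,0,.0321+.104]+.014*u),('foot tip bot',P-[0,0,.0321+.115]+.0155*u)):
    print(nm,(proj(p,X)-o0)*6)
E
```

```text
org [273.54961864  55.0549483 ]
shaft lo [245.76455663 301.93805991]
hook [258.41784314 310.49940765]
lip top [269.49162123 304.1022172 ]
foot tip bot [269.11273282 329.26002161]
```

```bash
python3 - <<'E'
from h import *
plan([((.544,-.0045,.33),-8.2,9)],1)
E
```

```text
1 0.0048 0.0001 -0.0312 0.3; 1 0.0049 0.0001 -0.0313 0.3; 1 0.0051 0 -0.0312 0.3; 1 0.0052 0.0001 -0.0311 0.4; 1 0.0055 0.0001 -0.0312 0.3; 1 0.0056 0.0001 -0.0311 0.3; 1 0.0058 0 -0.0311 0.3; 1 0.006 0.0001 -0.031 0.3; 1 0.0061 0.0001 -0.031 0.3
end [ 0.544  -0.0045  0.33  ] -8.15
```

send_rows(moves="1 0.004 0 -0.020 0.3; 1 0.005 0 -0.034 0.3; 1 0.005 0 -0.036 0.3; 1 0.005 0 -0.036 0.4; 1 0.006 0 -0.036 0.3; 1 0.006 0 -0.036 0.3; 1 0.006 0 -0.034 0.3; 1 0.006 0 -0.030 0.3; 1 0.006 0 -0.018 0.3; 1 0 0 0 0")

```text
time: 7.63
tool_pos: [0.5445, -0.008, 0.3312]
ee_rot: [-1.573, 0.001, -0.148]
wrist_force: [0.2, 0.6, -0.3]
width: 0.019
```

```bash
python3 - <<'E'
from h import *
o=robot.get_obs(); print(pose(),o['time'],o['wrist_force'],o['wrist_torque'],o['width'])
snap('wrist','wrist3'); snap('top','top3')
E
```

```text
(array([ 0.5445374 , -0.00802552,  0.33122532]), np.float64(-8.489351461639888)) 7.6333 [ 0.17562884  0.5526882  -0.2534225 ] [ 0.00508347 -0.05253153 -0.00049436] 0.019038904393075862
```

View pics/wrist3.png

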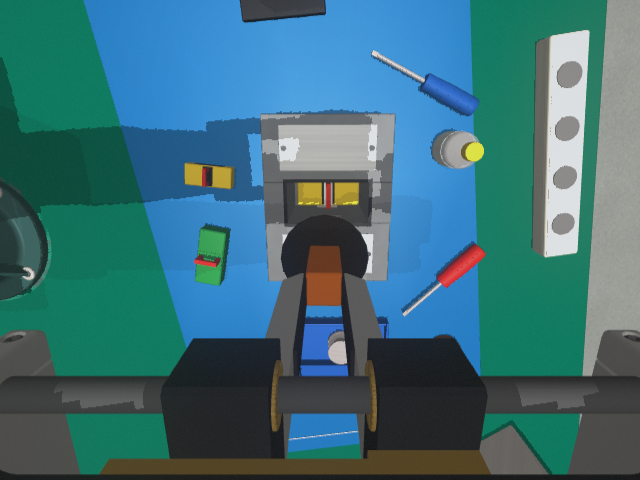

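View pics/top3.png

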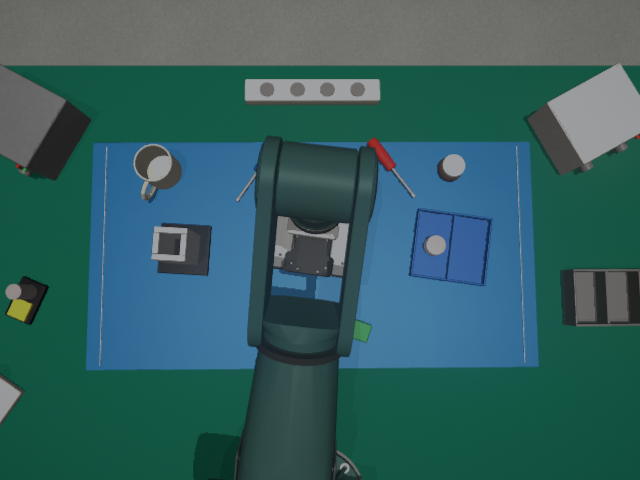

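```bash
python3 - <<'E'
import cv2
im=cv2.imread('pics/wrist3.png')
cv2.imwrite('pics/c5.png',cv2.resize(im[160:260,270:390],None,fx=6,fy=6,interpolation=cv2.INTER_CUBIC))
E
```

```text
(no output)
```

View pics/c5.png

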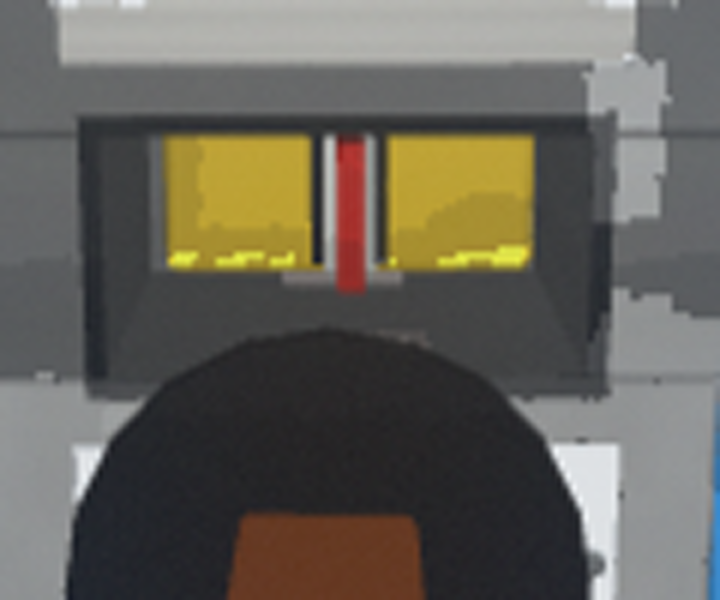

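```bash
python3 - <<'E'
from h import *
p=imaging.snapshot('wrist'); C=-np.array(p['R']).T@np.array(p['t']); print('cam',C.round(4))
px=lambda u,v:(270+u/6,160+v/6)
a=np.radians(-8.2); X=np.array([np.cos(a),np.sin(a),0]);Y=np.array([-np.sin(a),np.cos(a),0])
P=[atz(p,px(*c),.031) for c in((165,135),(533,135),(535,270),(167,270))]
c=np.mean(P,0); print('pack',c.round(4),[((q-c)@X*1e3).round(1) for q in P],[((q-c)@Y*1e3).round(1) for q in P])
B=[atz(p,px(*q),.12) for q in((82,118),(613,118),(608,395),(90,395))]; b=np.mean(B,0);print('bay',b.round(4),[((q-b)@X*1e3).round(1) for q in B],[((q-b)@Y*1e3).round(1) for q in B])
for z in(.053,.057,.061,.065,.069,.073,.077):
    e=atz(p,px(351,292),z)-c; f=atz(p,px(351,137),z)-c; g=atz(p,px(337,220),z)-atz(p,px(366,220),z)
    print(z,'bar ends y',(e@Y*1e3).round(1),(f@Y*1e3).round(1),'x',(e@X*1e3).round(1),(f@X*1e3).round(1),'w',np.linalg.norm(g).round(4))
for z in(.031,.037,.043,.049,.055):
    e=atz(p,px(322,285),z)-c; f=atz(p,px(378,265),z)-c;print('post',z,(e@Y*1e3).round(1),(f-e)@X)
E
```

```text
cam [0.5553 0.0755 0.5303]
pack [ 0.5502 -0.0051  0.031 ] [np.float64(-43.5), np.float64(43.0), np.float64(44.3), np.float64(-43.8)] [np.float64(16.1), np.float64(16.1), np.float64(-16.1), np.float64(-16.1)]
bay [ 0.5492 -0.0016  0.12  ] [np.float64(-51.4), np.float64(51.0), np.float64(52.0), np.float64(-51.6)] [np.float64(27.6), np.float64(27.5), np.float64(-27.6), np.float64(-27.5)]
0.053 bar ends y -17.0 18.5 x 0.0 -0.1 w 0.0066
0.057 bar ends y -16.1 19.0 x -0.0 -0.2 w 0.0065
0.061 bar ends y -15.3 19.5 x -0.1 -0.2 w 0.0065
0.065 bar ends y -14.5 20.0 x -0.2 -0.3 w 0.0064
0.069 bar ends y -13.7 20.6 x -0.2 -0.3 w 0.0064
0.073 bar ends y -12.9 21.1 x -0.3 -0.4 w 0.0063
0.077 bar ends y -12.1 21.6 x -0.3 -0.4 w 0.0063
post 0.031 -19.7 0.013400255462750086
post 0.037 -18.5 0.01323923491325703
post 0.043 -17.3 0.013078214363763756
post 0.049 -16.1 0.012917193814270589
post 0.055 -14.9 0.012756173264777423
```

send_rows(moves="1 -0.002 0.006 0.006 0; 1 0 0.012 0 0; 1 0 0.015 0 0; 1 0 0.015 0 0; 1 0 0.015 0 0; 1 0 0.014 0 0; 1 0 0.011 0 0; 1 0 0.006 0 0; 1 0 0 0 0; 1 0 0 0 0")

```text
time: 8.62
tool_pos: [0.5433, 0.0027, 0.2382]
ee_rot: [-1.571, 0.0, -0.141]
wrist_force: [-0.7, -0.7, 0.3]
width: 0.0189
```

```bash
python3 - <<'E'
from h import *
o=robot.get_obs(); print(pose(),o['time'],o['wrist_force'],o['wrist_torque'],o['width'])
im=snap('wrist','wrist4')['image'][:,:,::-1]
cv2.imwrite('pics/c6.png',cv2.resize(im[130:280,250:410],None,fx=4,fy=4,interpolation=cv2.INTER_CUBIC))
E
```

```text
(array([0.54331786, 0.00268021, 0.23823955]), np.float64(-8.095922321461975)) 8.6167 [-0.69546577 -0.6639835   0.32315644] [-0.01161808 -0.11187797  0.0085104 ] 0.018920912648750905
```

View pics/c6.png

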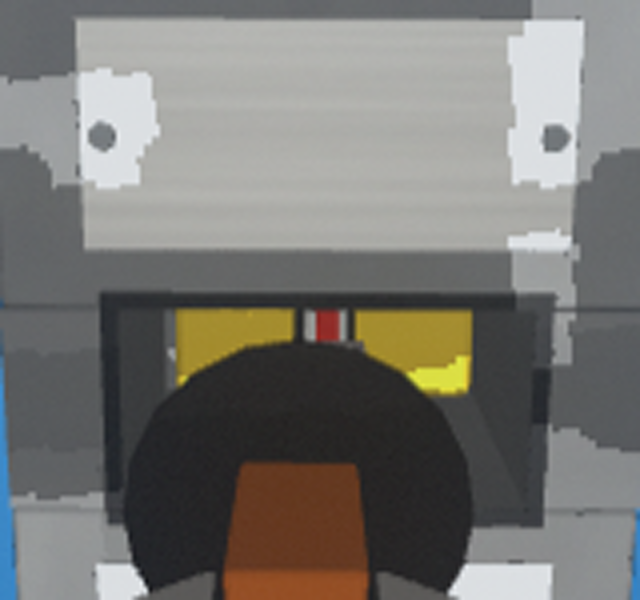

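send_rows(moves="1 0.001 0 -0.002 0; 1 0 0 -0.002 0; 1 0 0.002 0 0; 1 0 0.002 0 0; 1 0 0.002 0 0; 1 0 0.002 0 0; 1 0 0.002 0 0; 1 0 0.001 0 0; 1 0 0 0 0; 1 0 0 0 0")

```text
time: 9.5
tool_pos: [0.5437, -0.002, 0.2271]
ee_rot: [-1.571, 0.0, -0.142]
wrist_force: [0.9, 0.2, -1.2]
width: 0.0191
```

send_rows(moves="1 0 0 0 0; 1 0 0 0 0; 1 0 0.001 0 0; 1 0 0.001 0 0; 1 0 0.001 0 0; 1 0 0 0 0; 1 0 0 0 0; 1 0 0 0 0; 1 0 0 0 0; 1 0 0 0 0")

```text
time: 10.33
tool_pos: [0.5438, -0.0021, 0.2242]
ee_rot: [-1.571, -0.0, -0.142]
wrist_force: [-0.1, 1.0, -2.6]
width: 0.0191
```

send_rows(moves="1 0 0.001 0 0; 1 0 0 0 0; 1 0 0.001 0 0; 1 0 0 0 0; 1 0 0.001 0 0; 1 0 0 0 0; 1 0 0.001 0 0; 1 0 0 0 0; 1 0 0 0 0; 1 0 0 0 0")

```text
time: 11.17
tool_pos: [0.5438, -0.0021, 0.2202]
ee_rot: [-1.571, -0.0, -0.142]
wrist_force: [-0.3, 0.7, -1.9]
width: 0.019
```

```bash
cat > fz.py <<'E'
from h import *
F=[];T=[]
for i in range(5):
    o=robot.get_obs();F.append(o['wrist_force']);T.append(o['wrist_torque'])
    if i<4: imaging.snapshot('scene')
print(np.mean(F,0).round(2),np.std(F,0).round(2),np.mean(T,0).round(3),pose()[0].round(4),round(o['time'],2))
E
python3 fz.py
```

```text
[-0.13  0.14 -1.09] [0.43 0.36 0.48] [-0.034 -0.043 -0.02 ] [ 0.5438 -0.0021  0.2202] 11.37
```

send_rows(moves="1 0 0.001 0 0; 1 0 0 0 0; 1 0 0.001 0 0; 1 0 0 0 0; 1 0 0.001 0 0; 1 0 0 0 0; 1 0 0 0 0; 1 0 0 0 0; 1 0 0 0 0; 1 0 0 0 0")

```text
time: 12.2
tool_pos: [0.5439, -0.0021, 0.2175]
ee_rot: [-1.571, -0.001, -0.142]
wrist_force: [-0.5, 0.0, 2.9]
width: 0.019
```

```bash
python3 fz.py
```

```text
[-0.36  0.23  3.4 ] [0.22 0.33 0.49] [-0.041 -0.042  0.02 ] [ 0.5439 -0.0021  0.2174] 12.4
```

send_rows(moves="1 0 -0.004 0 0; 1 0 -0.004 0 0; 1 -0.003 0 0 0; 1 -0.005 0 0 0; 1 -0.005 0 0 0; 1 -0.005 0 0 0; 1 0 0 0 0; 1 0 0 0 0; 1 0 0 0 0; 1 0 0 0 0")

```text
time: 13.23
tool_pos: [0.526, 0.0005, 0.2251]
ee_rot: [-1.571, -0.0, -0.142]
wrist_force: [-0.3, -1.0, -0.7]
width: 0.0189
```

```bash
python3 fz.py
```

```text
[-0.22 -0.1  -0.94] [0.42 0.67 0.64] [-0.014 -0.069 -0.008] [5.261e-01 4.000e-04 2.251e-01] 13.43
```

send_rows(moves="1 0 0.002 0 0; 1 0 0.004 0 0; 1 0 0.004 0 0; 1 0 0.004 0 0; 1 0 0.004 0 0; 1 0 0.003 0 0; 1 0 0.003 0 0; 1 0 0.001 0 0; 1 0 0 0 0; 1 0 0 0 0")

```text
time: 14.27
tool_pos: [0.526, 0.0005, 0.2002]
ee_rot: [-1.571, -0.0, -0.142]
wrist_force: [0.0, -0.2, -2.1]
width: 0.0194
```

```bash
python3 fz.py
```

```text
[-0.15 -0.17 -1.25] [0.42 0.4  0.56] [-0.034 -0.065  0.016] [5.261e-01 4.000e-04 2.005e-01] 14.47
```

Free of contact at the planned depth. Now forward under the bar.

send_rows(moves="1 0.002 0 0 0; 1 0.002 0 0 0; 1 0.002 0 0 0; 1 0.002 0 0 0; 1 0.002 0 0 0; 1 0.002 0 0 0; 1 0.002 0 0 0; 1 0.002 0 0 0; 1 0 0 0 0; 1 0 0 0 0")

```text
time: 15.3
tool_pos: [0.5419, -0.0018, 0.2001]
ee_rot: [-1.571, 0.0, -0.142]
wrist_force: [0.5, 0.1, -2.0]
width: 0.0185
```

```bash
python3 fz.py
```

```text
[ 0.11  0.06 -1.22] [0.27 0.49 0.66] [-0.047 -0.067 -0.032] [ 0.5417 -0.0018  0.2002] 15.5
```

send_rows(moves="1 0 -0.001 0 0; 1 0 -0.001 0 0; 1 0 -0.001 0 0; 1 0 -0.001 0 0; 1 0 -0.001 0 0; 1 0 -0.001 0 0; 1 0 -0.001 0 0; 1 0 -0.001 0 0; 1 0 -0.001 0 0; 1 0 -0.001 0 0")

```text
time: 16.33
tool_pos: [0.5414, -0.0018, 0.2092]
ee_rot: [-1.571, 0.002, -0.142]
wrist_force: [-0.1, 0.1, -5.4]
width: 0.0191
```

```bash
python3 fz.py
```

```text
[ 0.28 -0.07 -5.17] [0.31 0.4  0.44] [-0.045 -0.116 -0.001] [ 0.5415 -0.0018  0.2093] 16.53
```

send_rows(moves="1 0 -0.001 0 0; 1 0 -0.001 0 0; 1 0 -0.002 0 0; 1 0 -0.002 0 0; 1 0 -0.002 0 0; 1 0 -0.002 0 0; 1 0 -0.002 0 0; 1 0 -0.002 0 0; 1 0 -0.002 0 0; 1 0 -0.002 0 0")

```text
time: 17.37
tool_pos: [0.5418, -0.0018, 0.2284]
ee_rot: [-1.571, -0.0, -0.142]
wrist_force: [0.2, 0.5, -5.4]
width: 0.0191
```

```bash
python3 fz.py
```

```text
[ 0.39  0.26 -3.52] [0.35 0.35 1.2 ] [-0.016 -0.002  0.01 ] [ 0.542  -0.0018  0.2288] 17.57
```

send_rows(moves="1 0 -0.002 0 0; 1 0 -0.002 0 0; 1 0 -0.002 0 0; 1 0 -0.002 0 0; 1 0 -0.003 0 0; 1 0 -0.003 0 0; 1 0 -0.003 0 0; 1 0 -0.003 0 0; 1 0 0 0 0; 1 0 0 0 0")

```text
time: 18.4
tool_pos: [0.542, -0.0018, 0.2486]
ee_rot: [-1.571, -0.001, -0.142]
wrist_force: [0.4, 0.8, -2.8]
width: 0.0194
```

```bash
python3 fz.py; python3 - <<'E'
from h import *
im=snap('wrist','wrist5')['image'][:,:,::-1]
cv2.imwrite('pics/c7.png',cv2.resize(im[130:280,250:410],None,fx=4,fy=4,interpolation=cv2.INTER_CUBIC))
E
```

```text
[ 0.01  0.17 -3.41] [0.48 0.38 0.44] [-0.045 -0.029  0.008] [ 0.5417 -0.0018  0.2479] 18.6
```

View pics/c7.png

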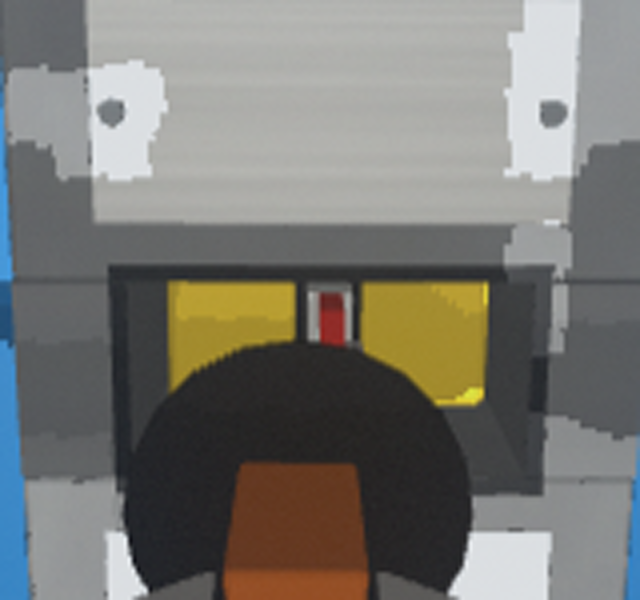

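send_rows(moves="1 0 -0.003 0 0; 1 0 -0.005 0 0; 1 0 -0.007 0 0; 1 0 -0.008 0 0; 1 0 -0.009 0 0; 1 0 -0.009 0 0; 1 0 -0.008 0 0; 1 0 -0.006 0 0; 1 0 -0.003 0 0; 1 0 0 0 0")

```text
time: 19.48
tool_pos: [0.5422, -0.0018, 0.3074]
ee_rot: [-1.571, -0.002, -0.142]
wrist_force: [-0.2, 0.9, -2.8]
width: 0.0189
```

send_rows(moves="1 0 -0.003 0 0; 1 0 -0.006 0 0; 1 0 -0.008 0 0; 1 0 -0.009 0 0; 1 0 -0.009 0 0; 1 0 -0.008 0 0; 1 0 -0.006 0 0; 1 0 -0.003 0 0; 1 0 0 0 0; 1 0 0 0 0")

```text
time: 20.32
tool_pos: [0.5419, -0.0018, 0.3581]
ee_rot: [-1.571, -0.0, -0.142]
wrist_force: [0.5, -0.1, -4.3]
width: 0.0192
```

```bash
python3 fz.py; python3 - <<'E'
from h import *
for n in('wrist','scene'):
    snap(n,n+'6')
E
```

```text
[-0.19  0.1  -3.91] [0.63 0.45 0.4 ] [-0.046 -0.01  -0.003] [ 0.5416 -0.0018  0.3575] 20.52
```

View pics/wrist6.png

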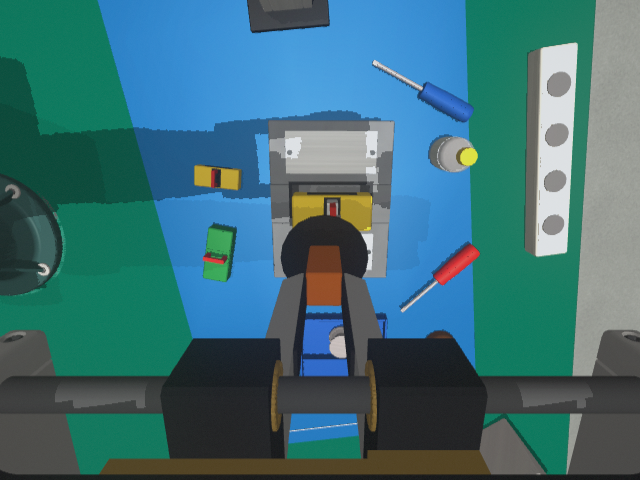

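View pics/scene6.png

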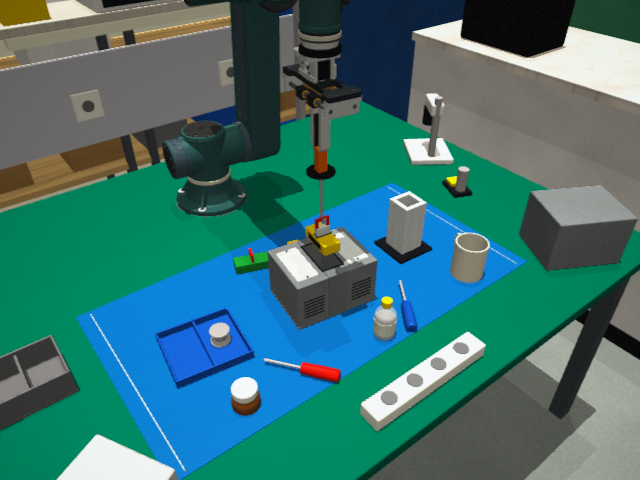

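send_rows(moves="1 0 0 -0.002 0; 1 0 0 -0.004 0; 1 0 0 -0.006 0; 1 0 0 -0.008 0; 1 0 0 -0.010 0; 1 0.001 0 -0.012 0; 1 0.001 0 -0.013 0; 1 0.001 0 -0.014 0; 1 0.001 0 -0.014 0; 1 0.001 0 -0.014 0")

```text
time: 21.45
tool_pos: [0.5327, -0.1005, 0.3582]
ee_rot: [-1.571, -0.0, -0.143]
wrist_force: [0.7, -0.1, -3.6]
width: 0.0194
```

send_rows(moves="1 0.001 0 -0.014 0; 1 0.001 0 -0.014 0; 1 0.001 0 -0.014 0; 1 0.001 0 -0.014 0; 1 0.001 0 -0.014 0; 1 0.001 0 -0.014 0; 1 0.001 0 -0.014 0; 1 0.001 0 -0.014 0; 1 0.001 0 -0.014 0; 1 0.001 0 -0.014 0")

```text
time: 22.28
tool_pos: [0.5229, -0.2399, 0.3581]
ee_rot: [-1.571, 0.0, -0.142]
wrist_force: [0.8, 0.3, -4.8]
width: 0.0195
```

send_rows(moves="1 0.001 0 -0.014 0; 1 0.001 0 -0.014 0; 1 0.001 0 -0.014 0; 1 0.001 0 -0.013 0; 1 0.001 0 -0.012 0; 1 0.001 0 -0.011 0; 1 0.001 0 -0.009 0; 1 0.001 0 -0.007 0; 1 0.001 0 -0.005 0; 1 0.001 0 -0.003 0")

```text
time: 23.12
tool_pos: [0.5185, -0.3415, 0.3581]
ee_rot: [-1.571, 0.0, -0.142]
wrist_force: [0.5, -0.1, -3.5]
width: 0.0189
```

```bash
python3 fz.py; python3 - <<'E'
from h import *
for n in('wrist','scene'):
    p=snap(n,n+'7')
im=p['image'][:,:,::-1]; cv2.imwrite('pics/s7c.png',cv2.resize(im[100:400,130:330],None,fx=2,fy=2))
print(pose())
E
```

```text
[ 0.62  0.11 -4.13] [0.32 0.51 0.52] [-0.03  -0.079 -0.001] [ 0.5186 -0.3405  0.3583] 23.32
(array([ 0.51860964, -0.34028041,  0.35849389]), np.float64(-8.10017725082725))
```

View pics/wrist7.png

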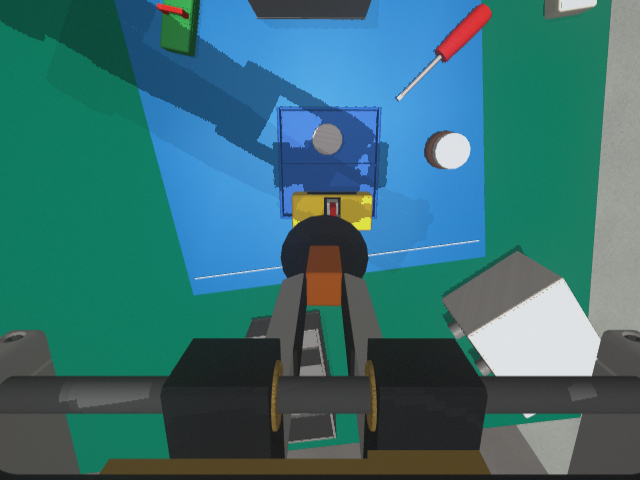

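View pics/s7c.png

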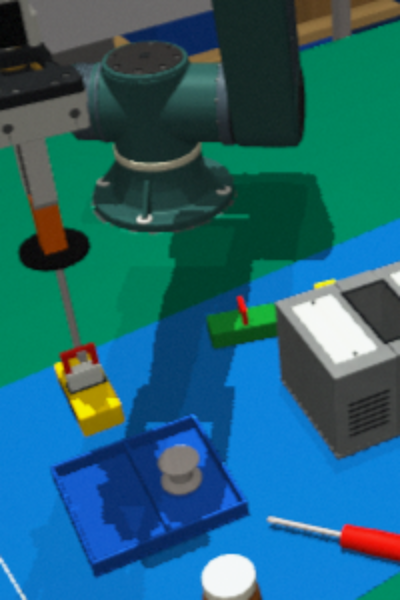

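```bash
python3 - <<'E'
from h import *
p=imaging.snapshot('wrist')
P=[atz(p,c,.022) for c in((279.5,107.5),(380.5,107.5),(376,217),(281.5,217))]
for q in P: print(q.round(4))
a=np.radians(-8.3);Y=np.array([-np.sin(a),np.cos(a),0]);X=np.array([Y[1],-Y[0],0])
top=(P[0]+P[1])/2; print('slot est',(top-Y*.122).round(4), np.linalg.norm(P[0]-P[1]),np.linalg.norm(P[0]-P[3]))
print('bail now',pose()[0]+.008*X)
c=np.array([.526,-.342])
E
```

```text
[ 0.4727 -0.2143  0.022 ]
[ 0.6154 -0.2347  0.022 ]
[ 0.593  -0.3932  0.022 ]
[ 0.4476 -0.3724  0.022 ]
slot est [ 0.5264 -0.3452  0.022 ] 0.14415563328673894 0.16007039485613148
bail now [ 0.52649294 -0.34147798  0.35848171]
```

send_rows(moves="1 0 0.003 -0.001 0; 1 0 0.006 -0.001 0; 1 0 0.009 0 0; 1 0 0.011 0 0; 1 0 0.012 0 0; 1 0 0.012 0 0; 1 0 0.012 0 0; 1 0 0.012 0 0; 1 0 0.012 0 0; 1 0 0.010 0 0")

```text
time: 24.3
tool_pos: [0.5178, -0.3426, 0.2573]
ee_rot: [-1.57, 0.002, -0.142]
wrist_force: [-1.4, 0.8, -4.3]
width: 0.019
```

send_rows(moves="1 0 0.008 0 0; 1 0 0.006 0 0; 1 0 0.005 0 0; 1 0 0.004 0 0; 1 0 0.003 0 0; 1 0 0.002 0 0; 1 0 0.002 0 0; 1 0 0 0 0; 1 0 0 0 0; 1 0 0 0 0")

```text
time: 25.13
tool_pos: [0.5183, -0.343, 0.2296]
ee_rot: [-1.571, -0.001, -0.142]
wrist_force: [0.5, -0.3, -4.0]
width: 0.019
```

```bash
python3 fz.py; python3 - <<'E'
from h import *
for n in('wrist','scene'):
    p=snap(n,n+'8')
im=p['image'][:,:,::-1]; cv2.imwrite('pics/s8c.png',cv2.resize(im[200:400,130:330],None,fx=3,fy=3))
E
```

```text
[ 0.05  0.44 -4.04] [0.43 0.6  0.34] [-0.001 -0.038 -0.002] [ 0.5183 -0.343   0.2294] 25.33
```

View pics/wrist8.png

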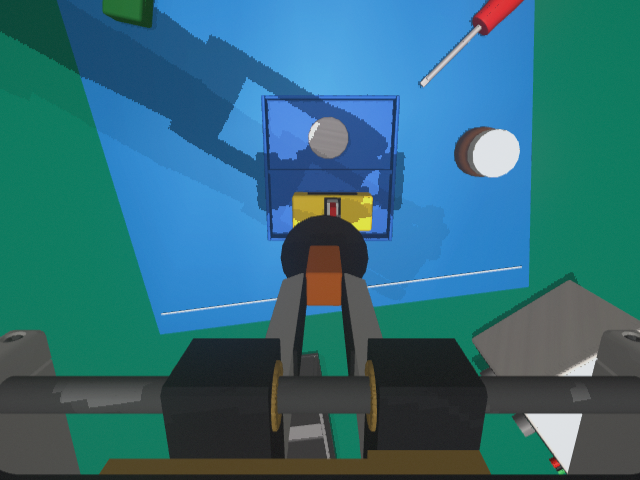

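View pics/s8c.png

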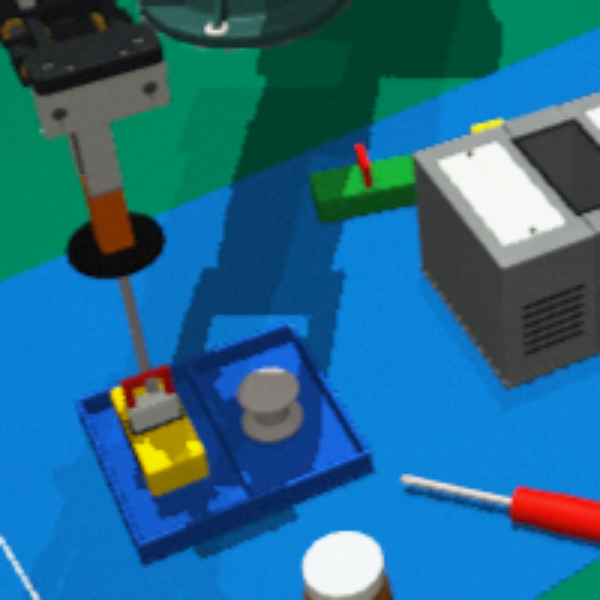

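send_rows(moves="1 0 0.002 0 0; 1 0 0.003 0 0; 1 0 0.003 0 0; 1 0 0.003 0 0; 1 0 0.003 0 0; 1 0 0.002 0 0; 1 0 0.002 0 0; 1 0 0.001 0 0; 1 0 0.001 0 0; 1 0 0.001 0 0")

```text
time: 26.27
tool_pos: [0.5182, -0.3429, 0.2082]
ee_rot: [-1.571, -0.0, -0.142]
wrist_force: [0.3, 0.0, -4.0]
width: 0.0192
```

send_rows(moves="1 0 0.001 0 0; 1 0 0.001 0 0; 1 0 0.001 0 0; 1 0 0.001 0 0; 1 0 0.001 0 0; 1 0 0 0 0; 1 0 0 0 0; 1 0 0 0 0; 1 0 0 0 0; 1 0 0 0 0")

```text
time: 27.1
tool_pos: [0.5182, -0.3429, 0.2033]
ee_rot: [-1.571, -0.0, -0.142]
wrist_force: [-0.8, 0.3, -1.2]
width: 0.0188
```

```bash
python3 fz.py; python3 - <<'E'
from h import *
for n in('wrist','scene'):
    p=snap(n,n+'9')
im=p['image'][:,:,::-1]; cv2.imwrite('pics/s9c.png',cv2.resize(im[250:400,140:290],None,fx=4,fy=4,interpolation=cv2.INTER_CUBIC))
E
```

```text
[ 0.01  0.14 -0.98] [0.46 0.33 0.6 ] [-0.05  -0.088 -0.02 ] [ 0.5182 -0.3429  0.2032] 27.3
```

View pics/s9c.png

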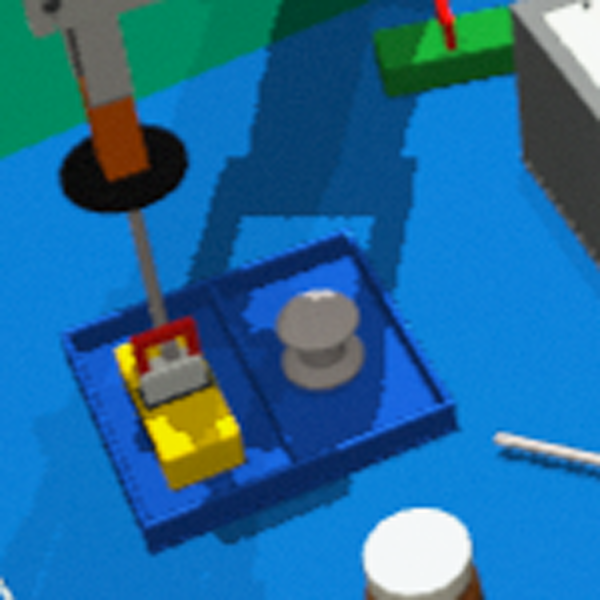

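send_rows(moves="1 0 0.001 0 0; 1 0 0.001 0 0; 1 0 0.001 0 0; 1 0 0.001 0 0; 1 0 0 0 0; 1 0 0 0 0; 1 0 0 0 0; 1 0 0 0 0; 1 0 0 0 0; 1 0 0 0 0")

```text
time: 28.23
tool_pos: [0.5182, -0.3429, 0.1993]
ee_rot: [-1.571, -0.0, -0.142]
wrist_force: [-0.2, -0.8, -1.6]
width: 0.0191
```

```bash
python3 fz.py
```

```text
[-0.34 -0.12 -1.32] [0.22 0.38 0.4 ] [-0.035 -0.049  0.013] [ 0.5182 -0.3429  0.1992] 28.43
```

send_rows(moves="1 -0.002 0 0 0; 1 -0.002 0 0 0; 1 -0.002 0 0 0; 1 -0.002 0 0 0; 1 -0.002 0 0 0; 1 -0.002 0 0 0; 1 -0.002 0 0 0; 1 -0.003 0 0 0; 1 -0.003 0 0 0; 1 0 0 0 0")

```text
time: 29.27
tool_pos: [0.4978, -0.34, 0.1993]
ee_rot: [-1.571, 0.0, -0.143]
wrist_force: [0.2, -0.4, -1.4]
width: 0.0188
```

```bash
python3 fz.py;python3 - <<'E'
from h import *
for n in('wrist','scene'):
    p=snap(n,n+'10')
im=p['image'][:,:,::-1]; cv2.imwrite('pics/s10c.png',cv2.resize(im[250:400,140:290],None,fx=4,fy=4,interpolation=cv2.INTER_CUBIC))
E
```

```text
[ 0.35 -0.14 -1.21] [0.34 0.42 0.25] [-0.028 -0.094  0.003] [ 0.4984 -0.3401  0.1992] 29.47
```

View pics/s10c.png

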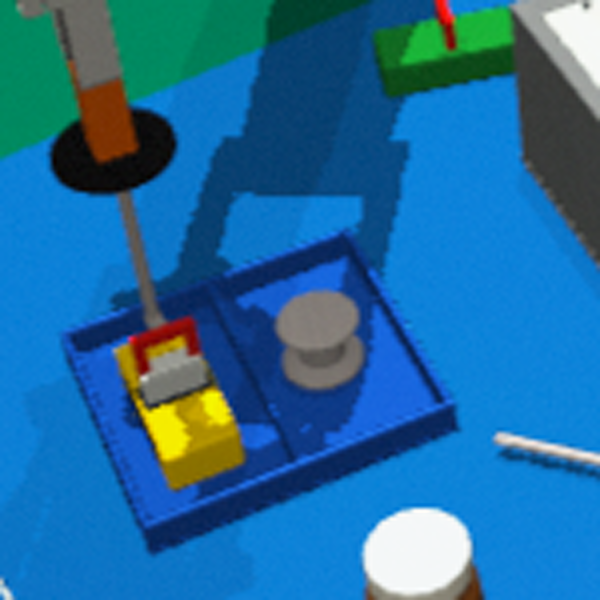

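send_rows(moves="1 0 -0.004 0 0; 1 0 -0.008 0 0; 1 0 -0.012 0 0; 1 0 -0.016 0 0; 1 0 -0.018 0 0; 1 0 -0.018 0 0; 1 0 -0.018 0 0; 1 0 -0.018 0 0; 1 0 -0.016 0 0; 1 0 -0.010 0 0")

```text
time: 30.4
tool_pos: [0.4988, -0.3403, 0.3414]
ee_rot: [-1.574, -0.005, -0.142]
wrist_force: [-0.3, 0.1, -1.5]
width: 0.0188
```

```bash
python3 - <<'E'
from h import *
print(pose())
plan([((.528,.2796,.335),-5.35,20)],1)
E
```

```text
(array([ 0.49875865, -0.34033632,  0.34138387]), np.float64(-8.15120568835354))
1 -0.0029 0.0003 0.0309 -0.1; 1 -0.0029 0.0003 0.0309 -0.2; 1 -0.0028 0.0004 0.0309 -0.1; 1 -0.0028 0.0003 0.0309 -0.2; 1 -0.0026 0.0003 0.0309 -0.1; 1 -0.0026 0.0003 0.0309 -0.1; 1 -0.0025 0.0003 0.031 -0.2; 1 -0.0024 0.0004 0.0309 -0.1; 1 -0.0023 0.0003 0.031 -0.2; 1 -0.0023 0.0003 0.0309 -0.1
1 -0.0022 0.0003 0.031 -0.1; 1 -0.0021 0.0003 0.0309 -0.2; 1 -0.002 0.0003 0.031 -0.1; 1 -0.002 0.0004 0.031 -0.2; 1 -0.0019 0.0003 0.0309 -0.1; 1 -0.0018 0.0003 0.031 -0.1; 1 -0.0018 0.0003 0.031 -0.2; 1 -0.0016 0.0003 0.031 -0.1; 1 -0.0016 0.0004 0.031 -0.2; 1 -0.0015 0.0003 0.031 -0.1
end [0.528  0.2796 0.335 ] -5.35
```

send_rows(moves="1 -0.002 0 0.012 0; 1 -0.002 0 0.022 -0.2; 1 -0.003 0 0.030 -0.1; 1 -0.003 0 0.034 -0.2; 1 -0.003 0 0.036 -0.1; 1 -0.003 0 0.036 -0.2; 1 -0.003 0 0.036 -0.1; 1 -0.003 0 0.036 -0.2; 1 -0.002 0 0.036 -0.1; 1 -0.002 0 0.036 -0.2")

```text
time: 31.23
tool_pos: [0.5128, -0.0228, 0.3375]
ee_rot: [-1.571, -0.001, -0.117]
wrist_force: [1.4, 0.3, -1.7]
width: 0.0188
```

send_rows(moves="1 -0.003 0 0.036 -0.1; 1 -0.002 0 0.036 -0.2; 1 -0.002 0 0.036 -0.1; 1 -0.002 0 0.036 -0.2; 1 -0.002 0 0.036 -0.1; 1 -0.002 0 0.034 -0.2; 1 -0.002 0 0.030 -0.1; 1 -0.002 0 0.026 -0.2; 1 -0.001 0 0.020 -0.1; 1 -0.001 0 0.014 -0.1")

```text
time: 32.07
tool_pos: [0.5264, 0.2816, 0.3369]
ee_rot: [-1.571, 0.001, -0.09]
wrist_force: [-0.5, -0.0, -1.7]
width: 0.0194
```

send_rows(moves="1 0 0 0 0; 1 0 0 0 0; 1 0 0 0 0; 1 0 0 0 0; 1 0 0 0 0; 1 0 0 0 0; 1 0 0 0 0; 1 0 0 0 0; 1 0 0 0 0; 1 0 0 0 0")

```text
time: 32.9
tool_pos: [0.5276, 0.2788, 0.3372]
ee_rot: [-1.571, -0.0, -0.094]
wrist_force: [0.3, -0.8, -1.0]
width: 0.0192
```

```bash
python3 - <<'E'
from h import *
print(pose())
plan([((.528,.2796,.335),-5.35,3)],1)
p=snap('scene','scene11');im=p['image'][:,:,::-1]; cv2.imwrite('pics/s11c.png',cv2.resize(im[120:270,340:490],None,fx=4,fy=4,interpolation=cv2.INTER_CUBIC))
snap('wrist','wrist11')
E
```

```text
(array([0.5276426 , 0.27884933, 0.33715491]), np.float64(-5.359301331088167))
1 0.0001 0.0007 0.0003 -0; 1 0.0001 0.0007 0.0002 -0; 1 0.0001 0.0008 0.0003 -0
end [0.528  0.2796 0.335 ] -5.36
```

View pics/s11c.png

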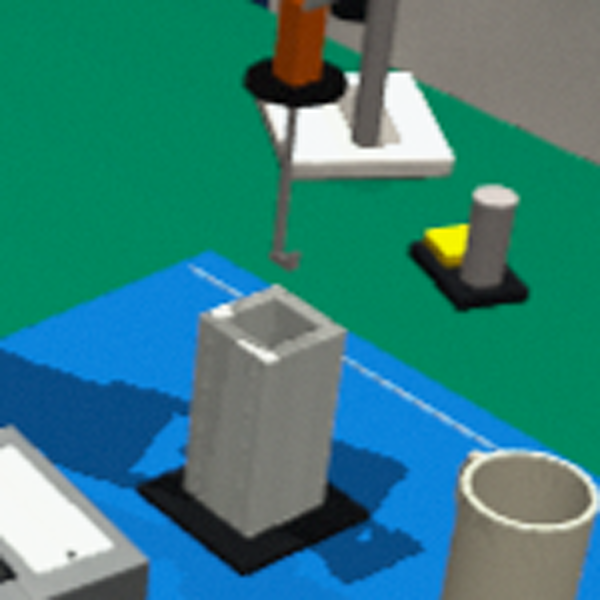

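View pics/wrist11.png

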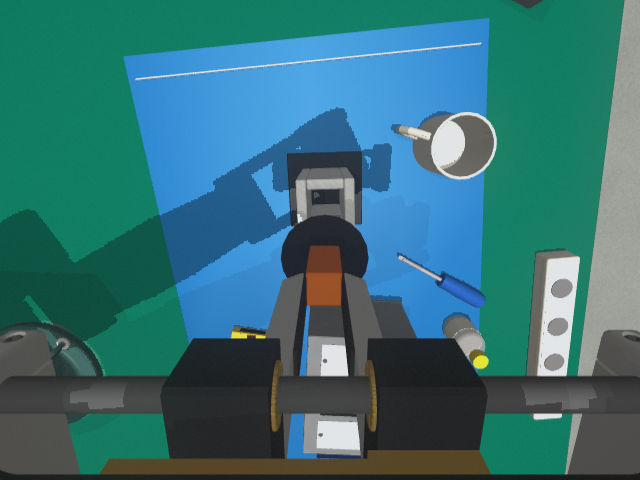

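send_rows(moves="1 0 0.006 0.001 0; 1 0 0.012 0 0; 1 0 0.014 0 0; 1 0 0.016 0 0; 1 0 0.018 0 0; 1 0 0.018 0 0; 1 0 0.018 0 0; 1 0 0.016 0 0; 1 0 0.012 0 0; 1 0 0.006 0 0")

```text
time: 33.83
tool_pos: [0.5267, 0.2796, 0.1984]
ee_rot: [-1.573, 0.003, -0.093]
wrist_force: [-0.4, 0.3, -1.5]
width: 0.019
```

send_rows(moves="1 0 0.004 0 0; 1 0 0.004 0 0; 1 0 0.003 0 0; 1 0 0.003 0 0; 1 0 0.003 0 0; 1 0 0.002 0 0; 1 0 0.002 0 0; 1 0 0 0 0; 1 0 0 0 0; 1 0 0 0 0")

```text
time: 34.67
tool_pos: [0.5278, 0.28, 0.1803]
ee_rot: [-1.571, -0.0, -0.093]
wrist_force: [-0.8, -0.0, -0.9]
width: 0.019
```

```bash
python3 fz.py
```

```text
[ 0.15  0.02 -1.23] [0.51 0.27 0.23] [-0.039 -0.084  0.003] [0.5278 0.28   0.1803] 34.87
```

send_rows(moves="1 0 0.001 0 0; 1 0 0.001 0 0; 1 0 0.0005 0 0; 1 0 0.0005 0 0; 1 0 0 0 0; 1 0 0 0 0; 1 0 0 0 0; 1 0 0 0 0; 1 0 0 0 0; 1 0 0 0 0")

```text
time: 35.7
tool_pos: [0.5277, 0.2799, 0.1771]
ee_rot: [-1.571, -0.0, -0.093]
wrist_force: [0.4, -0.3, -0.9]
width: 0.019
```

```bash
python3 fz.py
```

```text
[ 0.06  0.04 -0.9 ] [0.29 0.3  0.35] [-0.029 -0.068 -0.014] [0.5277 0.2799 0.1771] 35.9
```

send_rows(moves="1 0 0.0005 0 0; 1 0 0 0 0; 1 0 0 0 0; 0.2 0 0 0 0; 0 0 0 0 0; -0.5 0 0 0 0; -1 0 0 0 0; -1 0 0 0 0; -1 0 0 0 0; -1 0 0 0 0")

```text
time: 36.73
tool_pos: [0.5277, 0.2799, 0.1766]
ee_rot: [-1.571, 0.0, -0.093]
wrist_force: [-0.8, -0.1, -0.3]
width: 0.0625
```

send_rows(moves="-1 0 0 0 0; -1 0 0 0 0; -1 0 0 0 0; -1 0 0 0 0; -1 0 0 0 0; -1 0 0 0 0; -1 0 0 0 0; -1 0 0 0 0; -1 0 0 0 0; -1 0 0 0 0")

```text
time: 37.57
tool_pos: [0.5277, 0.2799, 0.1766]
ee_rot: [-1.571, -0.0, -0.093]
wrist_force: [-0.1, 0.5, 0.9]
width: 0.0941
```

send_rows(moves="-1 0 -0.004 0 0; -1 0 -0.008 0 0; -1 0 -0.014 0 0; -1 0 -0.018 0 0; -1 0 -0.020 0 0; -1 0 -0.020 0 0; -1 0 -0.020 0 0; -1 0 -0.012 0 0; -1 0 0 0 0; -1 0 0 0 0")

```text
time: 38.4
tool_pos: [0.5281, 0.2801, 0.294]
ee_rot: [-1.57, -0.002, -0.093]
wrist_force: [-0.9, 1.1, -0.5]
width: 0.0942
```

```bash
python3 fz.py; python3 - <<'E'
from h import *
p=snap('wrist','wrist12');im=p['image'][:,:,::-1]; cv2.imwrite('pics/c12.png',cv2.resize(im[140:260,270:390],None,fx=5,fy=5,interpolation=cv2.INTER_CUBIC))
snap('scene','scene12');snap('top','top12')
E
```

```text
[-0.37  0.06 -0.32] [0.53 0.74 0.29] [-0.041 -0.079  0.003] [0.5272 0.2797 0.291 ] 38.6
```

View pics/c12.png

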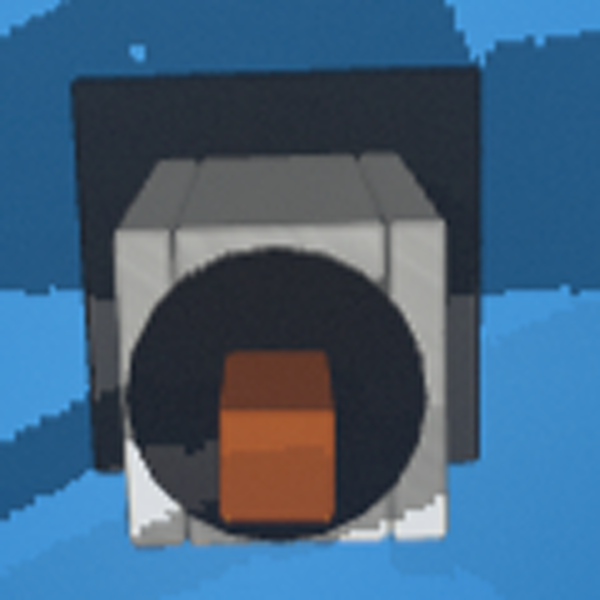

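View pics/scene12.png

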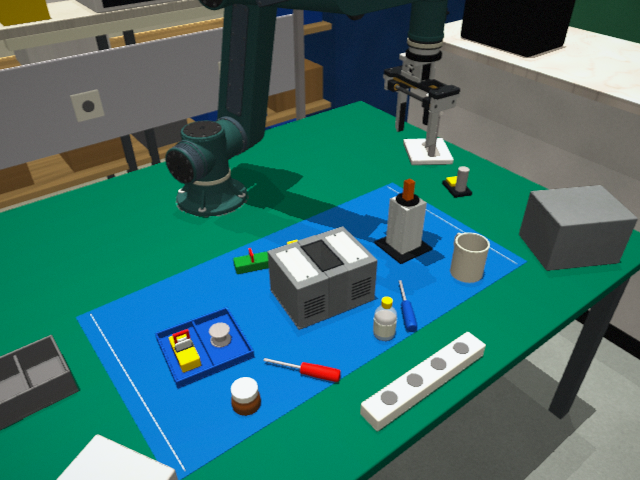

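View pics/top12.png

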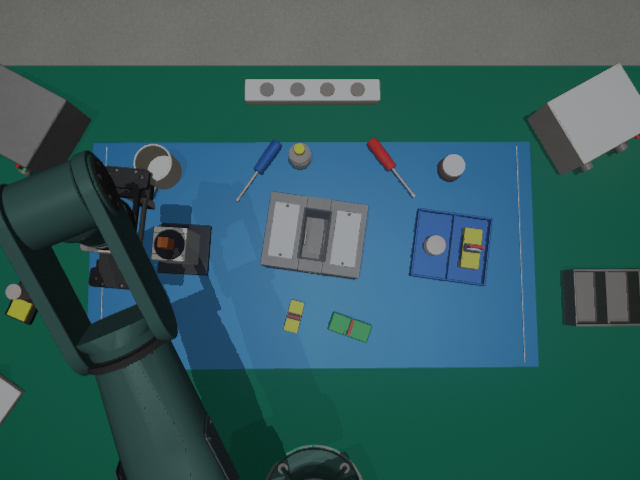

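All is in place: the pack is flat in the empty compartment with its bail up, the picker is seated, and the gripper is clear. Handing in.

```bash
python3 -c "
from bench import order; print(order.close_job())"
```

```text
the job is handed in; nothing more can be done
None
```

The job is done and was handed in at about 39 s of the 72 s allowed; no verdict came back.

- **Feeling for the bail:** I took the picker from its stand and lowered the hook onto the bail from above. Contact came at about 4.5 N, placing the bail's top about 72 mm above the table.
- **Drawing and placing the pack:** I hooked the bail and drew the pack out; the net readings during the draw were about 4 N. I set it down in the tray's empty compartment, unhooked without any rise in force, and hung the picker back in its stand.

**Last checks:**
- The pictures show the pack flat in the compartment with its bail up, and the bay empty.
- The picker's flange sits on the tube's top.
- The spool and the other things appear where they were.
- The open gripper is clear above the stand, and the wrist force is within noise of zero.

The forces are 0.2 s averages taken after each move, so a short peak in between would not have shown. The cameras disagreed by 2 to 4 mm on sideways positions, which was inside the clearances. No check failed.

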